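# Set an eccentric shaft at the top of its throw on the bench centres and brake it there

## Robot

A 6-joint arm with a two-finger parallel gripper is mounted at the origin on the work surface. World frame = base frame: x ahead of the robot, y to its left, z up, the work surface at z = 0. Lengths are in mm, angles in rad, forces in N, time in s.
With the tool pointing down it reaches from about 275 to 750 mm from the base axis. Payload 10.2 kg.
Tool frame: the origin (TCP) lies midway between the tips of the shut fingers; the grasp point (between the pads) lies 19 mm behind it; z points along the fingers, y is the line along which they close (so a half turn about z gives the same grasp; the last joint's range is limited). The gripper opens to 85 mm and grips with 20 to 120 N. Pads are 22 mm wide; open, the fingers measure 114 mm over their backs; the gripper's body (76 mm by 85 mm) begins 54 mm behind the grasp point. The pads swing forward as they close: fully open they stand 13 mm farther back than shut.
Start: joints at [0.986, 0.313, 1.498, -0, 1.331, -0.223], TCP at [185.841, 491.014, 231.294] pointing down, gripper open.
Joint ranges: [-2.94, 2.94], [-0.97, 2.17], [0.19, 2.56], [-1.23, 4.37], [0.02, 3.11], [-2.88, 2.88]. Speed limits (rad/s): [2.39, 2.39, 3.01, 3.14, 3.14, 3.14].

## Interface

Orientations are given as a unit quaternion [w, x, y, z].
In Python, from rig import ctrl gives the robot as it stands.
- The arm moves only by the tool send_rows, never from a script. Its argument "targets" is a list of rows, each an object with "offset": the shift along the world's x, y, z in cm, a list of three; "spin": the turn about the world's z in rad. A call has 1 to 8 rows; each row is the pose to reach, as a shift and turn from the pose commanded when the call began; what a row does not reach only later rows make up. A row lasts 1/12 s, in which the tool goes at most 41.7 mm and 7.16 degrees, less where a joint would pass 70% of its speed; a pose out of reach is approached as far as the arm can. A call with a gripper value outside its range is refused whole. "grip" is the opening, from 0 (shut) to 1 (fully open), set as the call begins (left out, the last holds). The fingers move at their own pace and stop on an object; "squeeze" is the grip in N (left out, the last holds). Time passes only in rows, so rows that repeat a pose let the fingers close. It gives the time, the measured TCP pose, the force, the opening and the grip force at its end, in the units of the state.
- ctrl.sense(): the state, without advancing time (a new reading comes with each control period).
- ctrl.capture(name): name is "side" or "top" or "wrist"; returns (picture, depth): 480x640x3 uint8, red, green, blue; 480x640 float32, mm along the optical axis (not along the pixel's ray), 0 where there is no reading.
- ctrl.calibration(name): a dict with "fx", "fy", "cx", "cy" (pixels), "view" (4x4, takes a point from world to camera coordinates); the wrist camera has in their place "mount" (4x4, takes a point from camera to tool coordinates, whose origin is the TCP and whose axes are the flange's). Camera axes: x right, y down, z forward; pixel columns grow to the right and rows downward; lengths in mm; the calibration is good to about 2 mm. A picture is of the moment at which its call begins: read the wrist's pose just before it. calibration takes no time and is no camera call.
- ctrl.finish_job(): hands the job in; it is judged then, once.
Trained networks look in the newest picture that a camera, given by its name, has taken for a name from the list of things; names that differ only in an ending like _2 or _b are one class to them, and where a whole thing is asked for, a point or a joint stands for the part that bears it (a point fixed in the world has none). Each returns a list of dicts, best first, with "conf" (0 to 1); they miss things now and then, are a little off and sometimes report something else, mostly with a low value. They report only what shows in the picture. A call takes as long as a camera call.
- ctrl.search_frame(camera, query): "box" ([left, top, right, bottom] in pixels, round what is visible of it).
- ctrl.place_of(camera, query): "uv" ([column, row] in pixels: a listed point, or the origin of a listed thing).
The state is a dict: "time_s": time; "joints": joint angles; "dq": joint speeds; "tau": joint torques, N m; "eef_pos": TCP position; "ee_rot": TCP orientation; "force": force on the tool from outside, world axes, zero at the start; "wrist_torque": the same for the moment, N m; "grip_width": opening from 0.0 (shut) to 1.0 (fully open); "grip_force": force on a finger pad.
Only numpy, scipy, OpenCV 4.12 (cv2) and the standard library are available. Lean on these libraries where they do the work, as an engineer would, in place of code of your own. Each camera call takes 0.05 s, during which the arm holds its last target. There are 200 camera calls.

## Task

The stitcher's eccentric shaft is mounted on the bench centres with the spindle brake on and the dial indicator's plunger riding on the eccentric. Lift the red brake lever clear up, turn the shaft by its big aluminium balance wheel until the indicator shows the eccentric at the very top of its throw (plunger pushed in as far as the eccentric can push it), then push the brake lever fully down again so that the shaft stays there. Leave the other things on the bench where they are.

Things in the scene. Friction and masses are not known exactly. Their poses are not given: they have to be found in the camera images.
- bench: bench centres: green cast bed 440 mm long (y), 110 mm wide (x), fixed, at a new place and yaw each time. Origin under the middle of the bed at table height; x points to the far side (the dial), y along the bed to the headstock, z up. The centres' axis runs along y at x = 0, 150 mm up. Headstock y 133 to 203 mm (185 mm high), tailstock y -210 to -155 mm (179 mm high)
- wheel_centre (a point): centre of the balance wheel, on the centres' axis (a fixed point with the axes of bench; it does not turn). The wheel is a solid aluminium disc 120 mm in diameter, 14 mm thick along y; beside it, for 60 mm on either side, nothing is farther than 32 mm from the axis. It turns without end either way with the shaft; brake off, it takes 2 to 3 N at the rim and stays where left
- plunger_tip (a point): end of the indicator's plunger (ball of radius 5 mm), touching the eccentric's far side at the axis' height; moves along the bench's x. The eccentric: a steel disc, 60 mm in diameter, 20 mm wide, centre 10 mm off the axis, 90 mm from the wheel towards the headstock. The tip is at bench x = 40 mm at the top of the throw, 20 mm at the bottom
- plunger (a joint): how far the plunger is pushed in, m: 0 fully out, growing towards the bench's +x against a 1.2 to 2.2 N spring. It swings 20 mm in a turn of the shaft, nearly as a cosine, with one top; the reading at the top differs each time (25 to 29 mm). On the dial (70 mm, facing up) the red needle turns clockwise with it, 36 mm a turn, and points to the bench's +x at 0
- brake (a joint): angle of the red brake lever, rad: 0 fully down on its stop (brake on), grows as it is raised about brake_pin, 0.60 fully up. The shoe leaves the drum at about 0.1; above that the shaft is free. The lever stays where it is left; lifting takes about 10 N, pushing down about 6 N, at brake_grip
- brake_grip (a point): middle of the lever's red round handle (18 mm thick, 90 mm long, along the lever), on its centre line; moves with the lever. Brake on, the handle is level and points to the robot's side (the bench's -x), 198 mm above the table, 85 mm from the shaft's axis. Its axes are those of bench turned about y by the lever's angle
- brake_pin (a point): pin on which the brake lever hinges, above the brake drum beside the headstock: along the bench's y, 194 mm above the table, fixed; brake_grip is 115 mm from it
- sole_roller: hand roller with a wooden handle, 200 mm long, lying on the table; to be left alone
- spanner: steel spanner, 170 mm long, lying on the table; to be left alone
- glue_pot: white plastic pot, 82 mm in diameter, 90 mm high; to be left alone
- spare_wheel: loose spare aluminium wheel lying flat on the table, 120 mm in diameter; to be left alone
- last: yellow shoe last, 250 mm long, 100 mm high; to be left alone
- oil_can: bottle with a red cap, 52 mm in diameter, 130 mm high; to be left alone
- collar: steel shaft collar, 52 mm in diameter, 18 mm high, lying on the table; to be left alone

How it is judged:
By the outcome, as a careful person would: the job done as asked, in the order asked, and still so for the second after the job is handed in, with the robot touching nothing.
It also fails if it takes over 72 s, if anything falls off the work surface, if the arm or the gripper's body presses on something with over 40 N, if the wrist force passes 120 N, or if a joint passes its speed limit or range.

## Working session

There is one attempt and no reset: what is moved stays moved. The work goes in short steps, Python scripts to look and compute and a tool call to move; the robot and the scene stay as the last step left them, time stands still between calls to the robot, and variables do not carry over. Pictures are saved under pics/ and viewed, at most 10 in all, crops included, and the job is handed in when it is done.

Besides the shell and the picture viewer there is one more tool, called after "Emit:" as name(argument=value, ...), one argument or row to a line, values as JSON. send_rows: Moves the arm, as the interface text tells. Its arguments: {"type":"object","properties":{"targets":{"type":"array"},"grip":{"type":"number"},"squeeze":{"type":"number"}},"required":["targets"]}

```bash
mkdir -p pics; cat > h.py <<'E'
import numpy as np,cv2
from rig import ctrl
from scipy.spatial.transform import Rotation as R
def cam(n):
    s=ctrl.sense(); im,d=ctrl.capture(n); c=ctrl.calibration(n)
    K=(c['fx'],c['fy'],c['cx'],c['cy'])
    if n=='wrist':
        q=s['ee_rot']; T=np.eye(4); T[:3,:3]=R.from_quat([q[1],q[2],q[3],q[0]]).as_matrix(); T[:3,3]=s['eef_pos']
        W=T@np.array(c['mount'])
    else: W=np.linalg.inv(np.array(c['view']))
    return im,d,K,W
def pt(uv,z,K,W): # z=depth
    fx,fy,cx,cy=K; return (W@[(uv[0]-cx)/fx*z,(uv[1]-cy)/fy*z,z,1])[:3]
def ray(uv,h,K,W): # intersect with world z=h
    fx,fy,cx,cy=K; o=W[:3,3]; d=W[:3,:3]@[(uv[0]-cx)/fx,(uv[1]-cy)/fy,1]; return o+d*(h-o[2])/d[2]
def proj(p,K,W):
    q=np.linalg.inv(W)@[*p,1]; return np.array([K[0]*q[0]/q[2]+K[2],K[1]*q[1]/q[2]+K[3]])
E
python3 - <<'E'
from h import *
for n in('top','side'):
    im,d,K,W=cam(n); cv2.imwrite(f'pics/{n}0.png',im[...,::-1])
    print(n,W[:3,3].round(),W[:3,2].round(2))
    for q,h in(('bench',0),('wheel_centre',150),('plunger_tip',150),('brake_grip',198),('brake_pin',194)):
        for r in ctrl.place_of(n,q)[:2]: print(q,np.round(r['conf'],2),np.round(r['uv']),ray(r['uv'],h,K,W).round(1))
print(ctrl.sense())
E
```

```text
top [ 400.   13. 1276.] [ 0.17  0.02 -0.98]
bench 0.6 [359. 269.] [560.  -58.8   0. ]
bench 0.44 [500. 278.] [ 531.3 -403.8    0. ]
wheel_centre 0.58 [397. 267.] [ 542.9 -134.1  150. ]
plunger_tip 0.61 [355. 250.] [582.9 -43.4 150. ]
brake_grip 0.73 [309. 288.] [496.2  57.3 198. ]
brake_grip 0.57 [414. 347.] [ 372.1 -154.4  198. ]
brake_pin 0.85 [321. 238.] [602.8  31.2 194. ]
side [ -50. -630.  859.] [ 0.54  0.56 -0.63]
bench 0.93 [342. 311.] [543.1 -69.4   0. ]
bench 0.49 [243. 297.] [416.3 115.5   0. ]
wheel_centre 0.68 [367. 275.] [ 542.3 -134.2  150. ]
plunger_tip 0.74 [271. 227.] [507.2 110.8 150. ]
plunger_tip 0.44 [346. 245.] [580.4 -43.8 150. ]
brake_grip 0.89 [276. 221.] [490.6  68.2 198. ]
brake_grip 0.35 [344. 251.] [520.4 -93.9 198. ]
brake_pin 0.57 [324. 206.] [598.7  41.3 194. ]
{'time_s': 0.6, 'joints': array([ 9.85586674e-01,  3.12902056e-01,  1.49771318e+00,  4.00004575e-05,
        1.33101245e+00, -2.23366174e-01]), 'dq': array([-0.00043635, -0.00083977, -0.00127507,  0.00018798, -0.00081576,
        0.00079997]), 'tau': array([-5.40677447e-04, -4.12027788e+01, -2.59837729e+01, -1.96256819e-04,
        6.39425107e-04,  1.70690964e-05]), 'eef_pos': array([185.8347158 , 491.00966399, 231.28815749]), 'ee_rot': array([-2.47520100e-05,  1.79941018e-01,  9.83677401e-01, -8.46199376e-06]), 'force': array([0.12710717, 0.01118693, 0.86260668]), 'wrist_torque': array([-0.00444507, -0.02980648, -0.0557556 ]), 'grip_force': 0.0, 'grip_width': 0.9984615319662792}
```

View pics/top0.png

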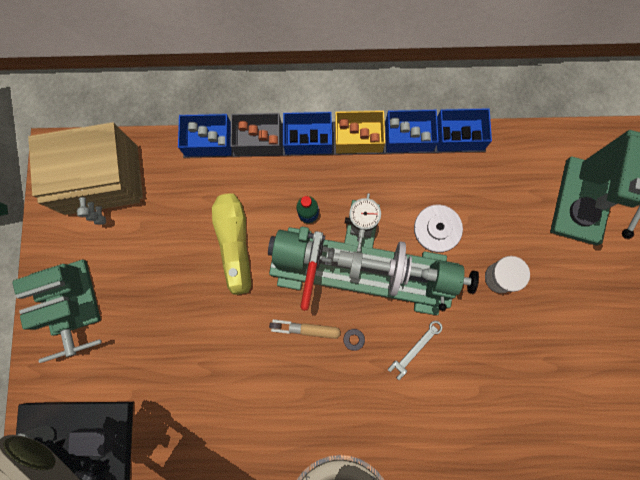

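View pics/side0.png

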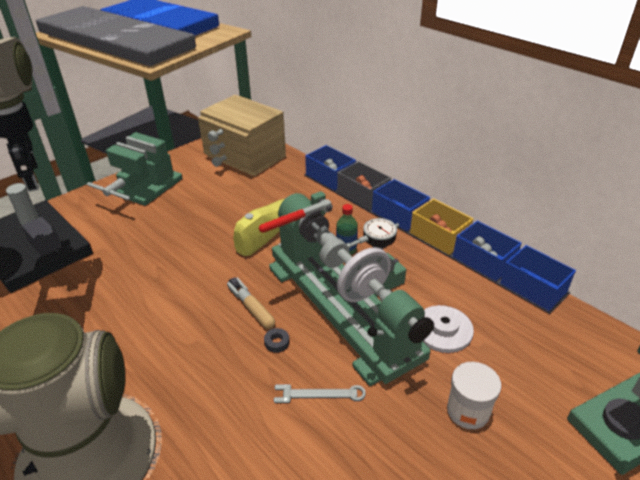

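The top view shows the headstock near (290,250), the red handle from (315,262) to (305,305), the wheel at (400,267) and the dial at (366,213) with its needle pointing right, so the eccentric is near the bottom. The side view agrees: the lever is level and the bench yaw is about -0.24. Next I move above the handle.

Emit:
send_rows(
  targets=[
    {"offset":[2,-2.5,2],"spin":0.03},
    {"offset":[4.5,-5.5,4],"spin":0.06},
    {"offset":[7,-8.5,6],"spin":0.12},
    {"offset":[9.5,-11.5,8],"spin":0.12},
    {"offset":[12,-14.5,9],"spin":0.12},
    {"offset":[14,-17.5,9],"spin":0.12},
    {"offset":[16,-20.5,9],"spin":0.12},
    {"offset":[18,-23.5,9],"spin":0.12},
  ],
  grip=1,
  squeeze=40,
)

```text
time_s: 1.27
eef_pos: [366.6, 254.3, 321.7]
ee_rot: [0.0, 0.121, 0.993, 0.0]
force: [1.0, 0.3, -0.1]
grip_width: 1.001
grip_force: 0.0
```

Emit:
send_rows(
  targets=[
    {"offset":[2,-3,0]},
    {"offset":[4,-6,0]},
    {"offset":[6,-9,0]},
    {"offset":[7,-12,0]},
    {"offset":[8,-15,0]},
    {"offset":[8,-17,0]},
    {"offset":[8,-17,0]},
    {"offset":[8,-17,0]},
  ],
)

```text
invalid input
```

```bash
python3 - <<'E'
from h import *
s=ctrl.sense(); print(s['time_s'],s['eef_pos'],s['ee_rot'],s['force'])
for n in ('wrist','top'):
    im,d,K,W=cam(n); cv2.imwrite(f'pics/{n}1.png',im[...,::-1])
    for q,h in(('bench',0),('wheel_centre',150),('plunger_tip',150),('brake_grip',198),('brake_pin',194)):
        for r in ctrl.place_of(n,q)[:2]: print(n,q,np.round(r['conf'],2),np.round(r['uv']),ray(r['uv'],h,K,W).round(1))
    if n=='wrist': # red handle pixels
        hsv=cv2.cvtColor(im,cv2.COLOR_RGB2HSV); m=((hsv[...,0]<8)|(hsv[...,0]>172))&(hsv[...,1]>170)&(hsv[...,2]>70)
        nn,lab,st,ce=cv2.connectedComponentsWithStats(m.astype(np.uint8))
        k=1+st[1:,4].argmax(); v,u=np.nonzero(lab==k); ok=d[v,u]>0
        P=np.array([pt((a,b),d[b,a],K,W) for a,b in zip(u[ok],v[ok])]); c=P.mean(0)
        print(len(P),c,P.min(0),P.max(0)); w=np.linalg.svd(P-c,full_matrices=0)[2][0]; print('handle dir',w)
E
```

```text
1.2667 [366.59464344 254.26594917 321.66381902] [3.91162642e-04 1.20749236e-01 9.92682947e-01 1.88532142e-04] [ 1.04357563  0.26908751 -0.10591573]
wrist plunger_tip 0.52 [106. 449.] [575.2 -45.5 150. ]Traceback (most recent call last):
  File "<stdin>", line 10, in <module>
ValueError: attempt to get argmax of an empty sequence
```

Spin is needed in each row.

Emit:
send_rows(
  targets=[
    {"offset":[2,-3,0],"spin":0},
    {"offset":[4,-6,0],"spin":0},
    {"offset":[6,-9,0],"spin":0},
    {"offset":[7,-12,0],"spin":0},
    {"offset":[8,-15,0],"spin":0},
    {"offset":[8,-18,0],"spin":0},
    {"offset":[8,-19,0],"spin":0},
    {"offset":[8,-19,0],"spin":0},
  ],
)

```text
time_s: 2.23
eef_pos: [445.8, 65.4, 321.3]
ee_rot: [-0.0, 0.121, 0.993, -0.0]
force: [-0.4, 0.8, 1.3]
grip_width: 1.006
grip_force: 0.0
```

```bash
cat > look.py <<'E'
from h import *
import sys
s=ctrl.sense(); print(s['time_s'],s['eef_pos'],s['ee_rot'],s['force'])
for n in sys.argv[2:]:
    im,d,K,W=cam(n); cv2.imwrite(f'pics/{n}{sys.argv[1]}.png',im[...,::-1])
    for q,h in(('bench',0),('wheel_centre',150),('plunger_tip',150),('brake_grip',198),('brake_pin',194)):
        for r in ctrl.place_of(n,q)[:2]: print(n,q,np.round(r['conf'],2),np.round(r['uv']),ray(r['uv'],h,K,W).round(1))
    hsv=cv2.cvtColor(im,cv2.COLOR_RGB2HSV); m=((hsv[...,0]<8)|(hsv[...,0]>172))&(hsv[...,1]>170)&(hsv[...,2]>70)
    nn,lab,st,ce=cv2.connectedComponentsWithStats(m.astype(np.uint8))
    if nn>1:
        k=1+st[1:,4].argmax(); v,u=np.nonzero(lab==k); ok=d[v,u]>0
        P=np.array([pt((a,b),d[b,a],K,W) for a,b in zip(u[ok],v[ok])]); c=P.mean(0)
        w=np.linalg.svd(P-c,full_matrices=0)[2][0]; print(len(P),'red',c.round(1),P.min(0).round(),P.max(0).round(),'dir',w.round(3))
E
python3 look.py 2 wrist top
```

```text
2.2333 [445.82032232  65.42966977 321.26876713] [-5.24390862e-05  1.21178784e-01  9.92630695e-01 -5.38809043e-05] [-0.39770115  0.75274828  1.25726638]
wrist bench 0.57 [249. 279.] [548.4 -62.9   0. ]
wrist plunger_tip 0.46 [245. 359.] [579.6 -46.6 150. ]
wrist brake_grip 0.84 [331. 277.] [491.3  64.9 198. ]
wrist brake_pin 0.6 [332. 393.] [606.1  39.3 194. ]
2353 red [497.   61.6 204.7] [449.  44. 197.] [551.  78. 208.] dir [ 0.981 -0.195  0.01 ]
top bench 0.87 [361. 271.] [553.7 -63.6   0. ]
top wheel_centre 0.84 [398. 267.] [ 544.  -134.5  150. ]
top brake_pin 0.97 [321. 234.] [610.8  30.9 194. ]
99 red [703.3  66.7 123.9] [690.  54.   0.] [749.  82. 137.] dir [-0.361 -0.07   0.93 ]
```

Emit:
send_rows(
  targets=[
    {"offset":[2.4,-0.1,0],"spin":0.05},
    {"offset":[4.7,-0.2,-2],"spin":0.05},
    {"offset":[4.7,-0.2,-5],"spin":0.05},
    {"offset":[4.7,-0.2,-8],"spin":0.05},
    {"offset":[4.7,-0.2,-11],"spin":0.05},
    {"offset":[4.7,-0.2,-12.5],"spin":0.05},
    {"offset":[4.7,-0.2,-13.8],"spin":0.05},
    {"offset":[4.7,-0.2,-13.8],"spin":0.05},
  ],
  grip=0.6,
)

```text
time_s: 3.5
eef_pos: [491.7, 64.1, 180.9]
ee_rot: [-0.002, 0.096, 0.995, 0.0]
force: [-0.0, -0.0, 0.3]
grip_width: 0.6
grip_force: 0.0
```

Emit:
send_rows(
  targets=[
    {"offset":[0,0,0],"spin":0},
    {"offset":[0,0,0],"spin":0},
    {"offset":[0,0,0],"spin":0},
    {"offset":[0,0,0],"spin":0},
    {"offset":[0,0,0],"spin":0},
    {"offset":[0,0,0],"spin":0},
  ],
  grip=0,
)

```text
time_s: 4.0
eef_pos: [493.0, 62.1, 184.7]
ee_rot: [0.001, 0.096, 0.995, -0.002]
force: [-4.0, -11.9, 4.4]
grip_width: 0.195
grip_force: 39.3
```

Emit:
send_rows(
  targets=[
    {"offset":[0,-0.1,0.8],"spin":0},
    {"offset":[0.1,-0.1,1.7],"spin":0},
    {"offset":[0.3,-0.15,2.6],"spin":0},
    {"offset":[0.5,-0.2,3.4],"spin":0},
    {"offset":[0.8,-0.25,4.2],"spin":0},
    {"offset":[1.1,-0.3,5.0],"spin":0},
    {"offset":[1.5,-0.4,5.8],"spin":0},
    {"offset":[2.0,-0.5,6.6],"spin":0},
  ],
)

```text
time_s: 4.67
eef_pos: [512.0, 58.1, 248.0]
ee_rot: [-0.002, 0.096, 0.995, -0.001]
force: [0.9, -4.0, -17.0]
grip_width: 0.188
grip_force: 39.2
```

Emit:
send_rows(
  targets=[
    {"offset":[0.1,0,0.2],"spin":0},
    {"offset":[0.1,0,0.2],"spin":0},
    {"offset":[0.1,0,0.2],"spin":0},
  ],
)

```text
time_s: 4.92
eef_pos: [513.9, 57.8, 250.7]
ee_rot: [-0.0, 0.096, 0.995, -0.001]
force: [4.1, -7.1, -10.2]
grip_width: 0.194
grip_force: 40.1
```

```bash
python3 look.py 3 top side wrist
```

```text
4.9167 [513.92720002  57.77553663 250.72507354] [-2.87444933e-04  9.61514805e-02  9.95365934e-01 -1.21108769e-03] [  4.097991    -7.14562158 -10.21750494]
top bench 0.62 [362. 270.] [555.7 -65.9   0. ]
top wheel_centre 0.94 [397. 266.] [ 545.3 -134.2  150. ]
top plunger_tip 0.62 [355. 252.] [578.9 -43.1 150. ]
top brake_grip 0.27 [413. 350.] [ 366.1 -152.5  198. ]
top brake_pin 0.68 [316. 236.] [606.2  42.2 194. ]
98 red [703.3  66.6 124.1] [689.  54.  -6.] [751.  82. 136.] dir [-0.363 -0.068  0.929]
side bench 0.7 [342. 306.] [553.7 -60.6   0. ]
side wheel_centre 0.6 [365. 274.] [ 541.7 -130.3  150. ]
side plunger_tip 0.47 [346. 246.] [576.2 -45.9 150. ]
side brake_grip 0.94 [285. 196.] [562.9 126.1 198. ]
side brake_pin 0.71 [325. 207.] [598.7  38.2 194. ]
127 red [483.4  58.  275.8] [470.  50. 263.] [504.  70. 287.] dir [ 0.829 -0.283 -0.483]
wrist bench 0.68 [226. 250.] [554.8 -63.5   0. ]
wrist bench 0.24 [494. 264.] [633.4 250.1   0. ]
wrist wheel_centre 0.6 [ 88. 310.] [ 541.7 -130.   150. ]
wrist brake_grip 0.7 [315. 290.] [536.7  51.8 198. ]
wrist brake_pin 0.71 [345.  99.] [431.7  88.7 194. ]
wrist brake_pin 0.69 [314. 382.] [604.7  37.6 194. ]
5872 red [505.   60.2 268.7] [473.  42. 231.] [563.  73. 286.] dir [ 0.856 -0.172 -0.488]
```

Emit:
send_rows(
  targets=[
    {"offset":[0.2,0,0.3],"spin":0},
    {"offset":[0.3,-0.05,0.5],"spin":0},
    {"offset":[0.3,-0.05,0.5],"spin":0},
    {"offset":[0.3,-0.05,0.5],"spin":0},
  ],
)

```text
time_s: 6.15
eef_pos: [516.6, 57.2, 254.8]
ee_rot: [-0.001, 0.096, 0.995, -0.001]
force: [5.0, -6.9, -15.5]
grip_width: 0.19
grip_force: 39.6
```

```bash
python3 look.py 4 wrist | grep red
```

```text
5609 red [506.9  59.8 272.8] [476.  42. 234.] [564.  73. 290.] dir [ 0.839 -0.169 -0.517]
```

Emit:
send_rows(
  targets=[
    {"offset":[0.2,0,0.3],"spin":0},
    {"offset":[0.4,-0.05,0.6],"spin":0},
    {"offset":[0.4,-0.05,0.6],"spin":0},
    {"offset":[0.4,-0.05,0.6],"spin":0},
  ],
)

```text
time_s: 6.78
eef_pos: [517.8, 57.1, 257.0]
ee_rot: [-0.007, 0.096, 0.995, -0.001]
force: [-3.9, -7.1, -34.1]
grip_width: 0.184
grip_force: 41.2
```

```bash
sed -i "s/    for q,h in(/    for q,h in () if sys.argv[1][0]=='x' else (/" look.py; python3 look.py x5 wrist
```

```text
6.7833 [517.76826905  57.05951584 256.98428504] [-0.00716655  0.09608136  0.99534684 -0.00129774] [ -3.91803712  -7.07524243 -34.1120828 ]
5551 red [507.9  59.6 274.3] [477.  42. 235.] [565.  73. 292.] dir [ 0.832 -0.167 -0.529]
```

Emit:
send_rows(
  targets=[
    {"offset":[-0.2,0,-0.5],"spin":0},
    {"offset":[-0.2,0,-0.5],"spin":0},
    {"offset":[-0.2,0,-0.5],"spin":0},
    {"offset":[-0.2,0,1.5],"spin":0},
    {"offset":[-0.2,0,4.5],"spin":0},
    {"offset":[-0.2,0,7],"spin":0},
    {"offset":[-1,-3,7],"spin":0},
    {"offset":[-2,-6,7],"spin":0},
  ],
  grip=0.55,
)

```text
time_s: 7.5
eef_pos: [501.5, -1.9, 335.2]
ee_rot: [0.003, 0.094, 0.996, -0.0]
force: [0.8, 0.4, -1.4]
grip_width: 0.55
grip_force: 0.0
```

Emit:
send_rows(
  targets=[
    {"offset":[0,-4,0],"spin":0},
    {"offset":[0,-8,0],"spin":0},
    {"offset":[0,-11,0],"spin":0},
    {"offset":[0,-12.2,0],"spin":0},
    {"offset":[0,-12.2,0],"spin":0},
  ],
)

```text
time_s: 7.92
eef_pos: [501.0, -126.0, 333.2]
ee_rot: [0.001, 0.097, 0.995, -0.0]
force: [-0.6, 0.4, 0.4]
grip_width: 0.555
grip_force: 0.0
```

```bash
python3 look.py x6 wrist top; python3 - <<'E'
from h import *
a=cv2.imread('pics/wristx6.png'); b=cv2.imread('pics/topx6.png')[180:330,250:500]
c=np.vstack([cv2.resize(a,(440,330)),cv2.resize(b,(440,264),interpolation=cv2.INTER_CUBIC)]); cv2.imwrite('pics/c6.png',c)
E
```

```text
7.9167 [ 500.99274488 -126.04311478  333.18975174] [ 1.02019288e-03  9.72976259e-02  9.95254726e-01 -4.03118127e-04] [-0.57373468  0.39685401  0.43660939]
3700 red [520.7  50.9 262.3] [479.  39. 228.] [566.  64. 286.] dir [ 0.83  -0.142 -0.54 ]
348 red [520.2  55.3 267.3] [479.  39.  69.] [566.  70. 296.] dir [-0.784  0.152  0.602]
```

View pics/c6.png

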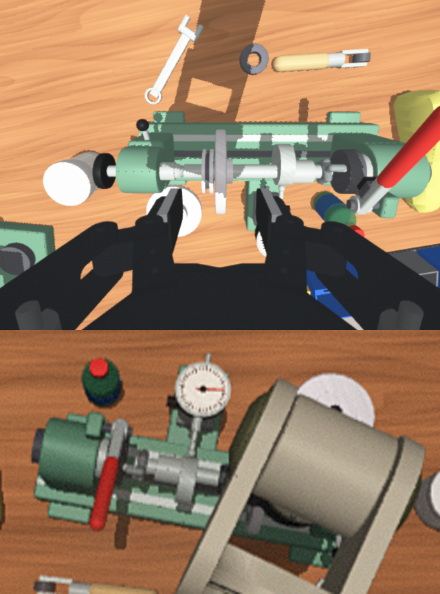

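```bash
cat > dial.py <<'E'
from h import *
def dial(save=None,yaw=-0.19):
    im,d,K,W=cam('top')
    if save: cv2.imwrite(f'pics/{save}.png',im[...,::-1])
    x0,y0=335,185; c=im[y0:y0+55,x0:x0+62]
    S=8; C=cv2.resize(c,None,fx=S,fy=S,interpolation=cv2.INTER_CUBIC).astype(int)
    r,g,b=C[...,0],C[...,1],C[...,2]
    wh=((r>150)&(r-b<70)&(g>130)).astype(np.uint8)
    n,l,st,ce=cv2.connectedComponentsWithStats(wh); k=1+st[1:,4].argmax()
    cnt=max(cv2.findContours((l==k).astype(np.uint8),0,1)[0],key=cv2.contourArea)
    (ex,ey),ax,_=cv2.fitEllipse(cv2.convexHull(cnt)) 
    red=np.clip((r-(g+b)/2)-50,0,None)
    yy,xx=np.mgrid[:C.shape[0],:C.shape[1]]; red[(xx-ex)**2+(yy-ey)**2>(0.42*min(ax))**2]=0
    P=np.array([(ex,ey),((red*xx).sum()/red.sum(),(red*yy).sum()/red.sum())])/S+[x0,y0]
    A,B=[ray(p,160,K,W) for p in P]; v=B-A
    a=(yaw-np.arctan2(v[1],v[0]))%(2*np.pi)
    return a/(2*np.pi)*36,P,np.linalg.norm(v),np.array(ax)/S,A
if __name__=='__main__':
    s=ctrl.sense(); r=dial(); e=s['eef_pos']; print(round(s['time_s'],2),e.round(1),s['force'].round(1),s['grip_width'].round(3),s['grip_force'],'READ',round(r[0],2),*[np.round(q,1) for q in r[1:]])
E
python3 dial.py; python3 - <<'E'
from h import *
im,d,K,W=cam('wrist'); v,u=np.nonzero(d>0); P=np.array([pt((a,b),d[b,a],K,W) for a,b in zip(u[::2],v[::2])])
m=(P[:,2]>185)&(P[:,2]<214)&(abs(P[:,0]-543)<60)&(abs(P[:,1]+134)<30); Q=P[m]
print(len(Q),Q.mean(0),Q.min(0),Q.max(0),[np.linalg.svd(Q[:,:2]-Q[:,:2].mean(0))[2][0]])
E
```

```text
848 [ 532.3927524  -130.0960284   202.13967536] [ 492.45548949 -146.64186946  185.46800754] [ 586.57060739 -116.4478258   210.87268285] [array([ 0.97998209, -0.19908566])]Traceback (most recent call last):
  File "dial.py", line 19, in <module>
    s=ctrl.sense(); r=dial(); e=s['eef_pos']; print(round(s['time_s'],2),e.round(1),s['force'].round(1),s['grip_width'].round(3),s['grip_force'],'READ',round(r[0],2),*[np.round(q,1) for q in r[1:]])
                                                                                                        ^^^^^^^^^^^^^^^^^^^^^
AttributeError: 'float' object has no attribute 'round'
```

Emit:
send_rows(
  targets=[
    {"offset":[-0.35,0.3,-3.5],"spin":0},
    {"offset":[-0.35,0.3,-7],"spin":0},
    {"offset":[-0.35,0.3,-10.5],"spin":0},
    {"offset":[-0.35,0.3,-13.5],"spin":0},
    {"offset":[-0.35,0.3,-16],"spin":0},
    {"offset":[-0.35,0.3,-17.3],"spin":0},
    {"offset":[-0.35,0.3,-17.3],"spin":0},
  ],
)

```text
time_s: 8.7
eef_pos: [496.4, -119.1, 156.9]
ee_rot: [-0.002, 0.095, 0.995, 0.001]
force: [-0.4, 0.5, -0.1]
grip_width: 0.547
grip_force: 0.0
```

Emit:
send_rows(
  targets=[
    {"offset":[0,0,0],"spin":0},
    {"offset":[0,0,0],"spin":0},
    {"offset":[0,0,0],"spin":0},
    {"offset":[0,0,0],"spin":0},
    {"offset":[0,0,0],"spin":0},
    {"offset":[0,0,0],"spin":0},
  ],
  grip=0,
  squeeze=30,
)

```text
time_s: 9.2
eef_pos: [497.6, -123.7, 161.1]
ee_rot: [0.001, 0.096, 0.995, -0.003]
force: [-5.3, -15.8, 1.1]
grip_width: 0.156
grip_force: 33.7
```

```bash
sed -i "s/s\['grip_width'\].round(3)/round(float(s['grip_width']),3)/" dial.py; python3 dial.py
```

```text
9.2 [ 497.6 -123.7  161.1] [ -5.3 -15.8   1.1] 0.156 33.742437064647675 READ 9.83 [[365.5 211.9]
 [370.9 213.6]] 12.4 [31.2 35.3] [666.1 -67.5 160. ]
```

Emit:
send_rows(
  targets=[
    {"offset":[0.5,-0.2,0.7],"spin":0},
    {"offset":[1.14,-0.33,1.36],"spin":0},
    {"offset":[1.88,-0.48,1.89],"spin":0},
    {"offset":[2.7,-0.65,2.28],"spin":0},
    {"offset":[3.58,-0.83,2.52],"spin":0},
    {"offset":[4.48,-1.01,2.6],"spin":0},
    {"offset":[4.48,-1.01,2.6],"spin":0},
    {"offset":[4.48,-1.01,2.6],"spin":0},
  ],
)

```text
time_s: 9.92
eef_pos: [541.9, -132.5, 185.7]
ee_rot: [-0.0, 0.096, 0.995, -0.001]
force: [-2.5, -9.2, -5.8]
grip_width: 0.156
grip_force: 29.8
```

```bash
python3 dial.py
```

```text
9.92 [ 541.9 -132.5  185.7] [-2.5 -9.2 -5.8] 0.156 29.809017777442932 READ 9.3 [[365.6 212.1]
 [371.3 213.4]] 12.9 [31.4 35. ] [665.7 -67.7 160. ]
```

Emit:
send_rows(
  targets=[
    {"offset":[0.9,-0.18,-0.08],"spin":0},
    {"offset":[1.77,-0.36,-0.32],"spin":0},
    {"offset":[2.6,-0.53,-0.71],"spin":0},
    {"offset":[3.34,-0.68,-1.24],"spin":0},
    {"offset":[3.98,-0.81,-1.89],"spin":0},
    {"offset":[4.25,-0.86,-2.26],"spin":0},
    {"offset":[4.25,-0.86,-2.26],"spin":0},
  ],
)

```text
time_s: 10.55
eef_pos: [585.4, -141.2, 164.4]
ee_rot: [0.001, 0.096, 0.995, -0.002]
force: [-0.7, -7.1, 1.3]
grip_width: 0.161
grip_force: 33.3
```

```bash
python3 dial.py
```

```text
10.55 [ 585.4 -141.2  164.4] [-0.7 -7.1  1.3] 0.161 33.26105743646622 READ 13.31 [[365.4 211.7]
 [369.4 216.8]] 14.5 [30.5 35.8] [666.6 -67.3 160. ]
```

```bash
python3 - <<'E'
from dial import *
r=dial('d1'); print(r)
for f in ('topx6','d1'):
    b=cv2.resize(cv2.imread(f'pics/{f}.png')[185:285,335:405],(420,600),interpolation=cv2.INTER_CUBIC)
    L=b if f=='topx6' else np.hstack([L,b])
cv2.imwrite('pics/c7.png',cv2.resize(L,(800,571)))
E
```

```text
(np.float64(13.259147556336478), array([[365.37069702, 211.74392319],
       [369.53877361, 216.93566949]]), np.float64(14.879403923515666), array([30.618927  , 35.69093323]), array([666.54200183, -67.17701993, 160.        ]))
```

View pics/c7.png

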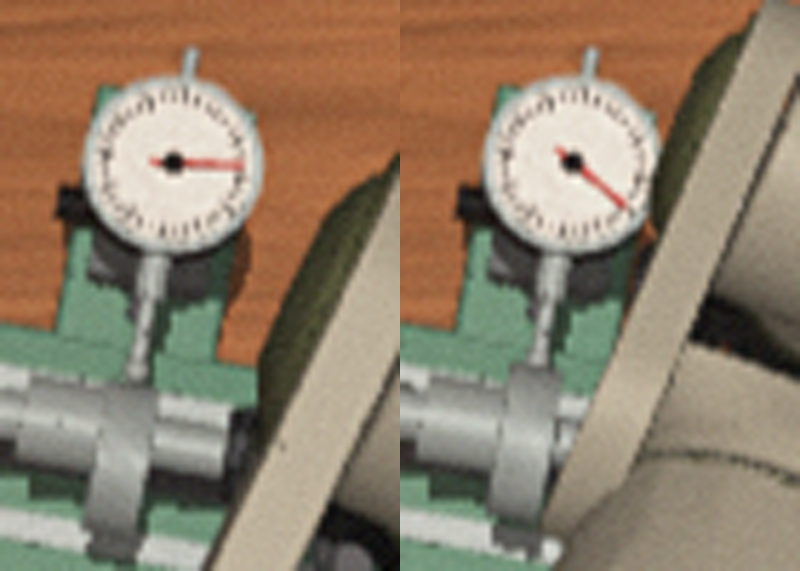

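Emit:
send_rows(
  targets=[
    {"offset":[0,0,0],"spin":0},
    {"offset":[0,0,0],"spin":0},
    {"offset":[0,0,2],"spin":0},
    {"offset":[0,0,5],"spin":0},
    {"offset":[0,0,8],"spin":0},
    {"offset":[-2.5,0.5,8.5],"spin":0},
    {"offset":[-5.5,1.1,8.5],"spin":0},
    {"offset":[-8.8,1.75,8.5],"spin":0},
  ],
  grip=0.5,
)

```text
time_s: 11.32
eef_pos: [496.0, -121.7, 248.4]
ee_rot: [0.001, 0.095, 0.995, -0.0]
force: [0.5, -1.4, 0.4]
grip_width: 0.5
grip_force: 0.0
```

Emit:
send_rows(
  targets=[
    {"offset":[0,0,-0.5],"spin":0},
    {"offset":[0,0,-3.5],"spin":0},
    {"offset":[0,0,-6.5],"spin":0},
    {"offset":[0,0,-8.7],"spin":0},
    {"offset":[0,0,-8.7],"spin":0},
    {"offset":[0,0,-8.7],"spin":0},
  ],
)

```text
time_s: 11.82
eef_pos: [496.8, -122.0, 161.1]
ee_rot: [-0.0, 0.096, 0.995, 0.0]
force: [0.8, -0.1, 0.8]
grip_width: 0.495
grip_force: 0.0
```

Emit:
send_rows(
  targets=[
    {"offset":[0,0,0],"spin":0},
    {"offset":[0,0,0],"spin":0},
    {"offset":[0,0,0],"spin":0},
    {"offset":[0,0,0],"spin":0},
    {"offset":[0,0,0],"spin":0},
    {"offset":[0,0,0],"spin":0},
  ],
  grip=0,
)

```text
time_s: 12.32
eef_pos: [497.2, -123.6, 162.5]
ee_rot: [0.001, 0.096, 0.995, -0.001]
force: [-4.1, -5.7, 4.4]
grip_width: 0.156
grip_force: 33.4
```

```bash
cat > dial.py <<'E'
from h import *
def read(im,K,W,yaw=-0.197,c0=(365.45,213.3)):
    x0,y0=335,185; c=im[y0:y0+55,x0:x0+62]; S=8
    C=cv2.resize(c,None,fx=S,fy=S,interpolation=cv2.INTER_CUBIC).astype(int); r,g,b=C[...,0],C[...,1],C[...,2]
    yy,xx=np.mgrid[:C.shape[0],:C.shape[1]]; u=xx/S+x0; v=yy/S+y0
    m=((r-np.maximum(g,b))>45)&(np.hypot(u-c0[0],v-c0[1])<13.5)
    Q=np.array([ray(p,160,K,W)[:2] for p in zip(u[m],v[m])]); c=Q.mean(0)
    w=np.linalg.svd(Q-c,full_matrices=0)[2][0]
    if w@(c-ray(c0,160,K,W)[:2])<0: w=-w
    return (yaw-np.arctan2(w[1],w[0]))%(2*np.pi)/(2*np.pi)*36,len(Q)
def dial(save):
    im,d,K,W=cam('top'); cv2.imwrite(f'pics/{save}.png',im[...,::-1]); return read(im,K,W)
if __name__=='__main__':
    import sys
    s=ctrl.sense(); r=dial(sys.argv[1]); print(round(s['time_s'],2),s['eef_pos'].round(1),s['force'].round(1),round(float(s['grip_width']),3),'READ',np.round(r,2))
E
python3 dial.py d2; python3 - <<'E'
from dial import *
c=ctrl.calibration('top');K=(c['fx'],c['fy'],c['cx'],c['cy']);W=np.linalg.inv(np.array(c['view']))
for f in('topx6','topx6','d1'): print(read(cv2.imread(f'pics/{f}.png')[...,::-1],K,W))
E
```

```text
12.32 [ 497.2 -123.6  162.5] [-4.1 -5.7  4.4] 0.156 READ [  12. 1354.]
(np.float64(8.218829456584563), 1411)
(np.float64(8.218829456584563), 1411)
(np.float64(12.102055535097398), 1287)
```

Emit:
send_rows(
  targets=[
    {"offset":[0.5,-0.1,0.7],"spin":0},
    {"offset":[1.14,-0.23,1.36],"spin":0},
    {"offset":[1.88,-0.38,1.89],"spin":0},
    {"offset":[1.88,-0.38,1.89],"spin":0},
    {"offset":[1.88,-0.38,1.89],"spin":0},
  ],
)

```text
time_s: 12.78
eef_pos: [515.5, -127.3, 180.2]
ee_rot: [0.0, 0.096, 0.995, -0.001]
force: [-0.7, -6.7, -4.1]
grip_width: 0.155
grip_force: 31.0
```

```bash
python3 dial.py d3
```

```text
12.78 [ 515.5 -127.3  180.2] [-0.7 -6.7 -4.1] 0.155 READ [  15.82 1297.  ]
```

Emit:
send_rows(
  targets=[
    {"offset":[0.8,-0.17,0.39],"spin":0},
    {"offset":[1.7,-0.35,0.63],"spin":0},
    {"offset":[2.6,-0.53,0.71],"spin":0},
    {"offset":[2.6,-0.53,0.71],"spin":0},
    {"offset":[2.6,-0.53,0.71],"spin":0},
  ],
)

```text
time_s: 13.25
eef_pos: [541.2, -132.4, 186.9]
ee_rot: [-0.001, 0.096, 0.995, -0.001]
force: [-1.5, -5.6, -4.5]
grip_width: 0.165
grip_force: 29.9
```

```bash
python3 dial.py d4
```

```text
13.25 [ 541.2 -132.4  186.9] [-1.5 -5.6 -4.5] 0.165 READ [  20.19 1290.  ]
```

Emit:
send_rows(
  targets=[
    {"offset":[0.9,-0.18,-0.08],"spin":0},
    {"offset":[1.77,-0.36,-0.32],"spin":0},
    {"offset":[2.6,-0.53,-0.71],"spin":0},
    {"offset":[2.6,-0.53,-0.71],"spin":0},
    {"offset":[2.6,-0.53,-0.71],"spin":0},
  ],
)

```text
time_s: 13.72
eef_pos: [567.6, -137.7, 180.3]
ee_rot: [0.0, 0.096, 0.995, -0.001]
force: [0.2, -6.0, -2.1]
grip_width: 0.154
grip_force: 30.6
```

```bash
python3 dial.py d5
```

```text
13.72 [ 567.6 -137.7  180.3] [ 0.2 -6.  -2.1] 0.154 READ [  24.2 1377. ]
```

```bash
python3 - <<'E'
import numpy as np
from scipy.optimize import least_squares
th=np.radians([-58.3-114,-58.3,-30.7,-1.3,29.0]); r=np.array([8.2,12.05,15.82,20.19,24.2])
f=lambda p,t,k=1: p[0]+10*np.cos(k*(t-p[1]))+np.sqrt(35**2-100*np.sin(k*(t-p[1]))**2)-35
for i in(0,1):
    s=least_squares(lambda p:f(p,th[i:])-r[i:],[16,1.2]); print(s.x[0]+10,np.degrees(s.x[1]),s.fun)
    s=least_squares(lambda p:f(p,th[i:],p[2])-r[i:],[16,1.2,1]); print(s.x[0]+10,np.degrees(s.x[1]),s.x[2],s.fun)
E
```

```text
25.888736977022244 52.50104901788565 [-0.12350385 -0.98400975 -0.18549936  0.66165341  0.63135954]
27.305222502685123 77.98909284238314 0.8325999067081952 [-0.01651586  0.04857472 -0.05995723 -0.03355056  0.06144893]
31.154397738740048 88.77005910395805 [ 0.28629684 -0.68538756 -0.50680799  0.90589871]
26.874546540287177 74.79103526955626 0.832209620472021 [ 0.00784613 -0.01671043  0.0141894  -0.0053251 ]
```

Emit:
send_rows(
  targets=[
    {"offset":[0.82,-0.17,-0.57],"spin":0},
    {"offset":[1.46,-0.3,-1.22],"spin":0},
    {"offset":[1.73,-0.35,-1.59],"spin":0},
    {"offset":[1.73,-0.35,-1.59],"spin":0},
    {"offset":[1.73,-0.35,-1.59],"spin":0},
  ],
)

```text
time_s: 14.18
eef_pos: [585.5, -141.3, 165.2]
ee_rot: [0.002, 0.096, 0.995, -0.001]
force: [1.5, -5.7, 1.5]
grip_width: 0.162
grip_force: 33.4
```

```bash
python3 dial.py d6
```

```text
14.18 [ 585.5 -141.3  165.2] [ 1.5 -5.7  1.5] 0.162 READ [  26.51 1372.  ]
```

Emit:
send_rows(
  targets=[
    {"offset":[0,0,0],"spin":0},
    {"offset":[0,0,0],"spin":0},
    {"offset":[0,0,3],"spin":0},
    {"offset":[0,0,6],"spin":0},
    {"offset":[0,0,8],"spin":0},
    {"offset":[-2.5,0.5,8],"spin":0},
    {"offset":[-6,1.2,8],"spin":0},
    {"offset":[-6,1.2,5],"spin":0},
  ],
  grip=0.5,
)

```text
time_s: 14.9
eef_pos: [523.5, -127.5, 219.6]
ee_rot: [0.005, 0.095, 0.995, -0.002]
force: [0.6, -0.3, 0.8]
grip_width: 0.499
grip_force: 0.0
```

Emit:
send_rows(
  targets=[
    {"offset":[0,0,-2],"spin":0},
    {"offset":[0,0,-3],"spin":0},
    {"offset":[0,0,-3],"spin":0},
    {"offset":[0,0,-3],"spin":0},
  ],
)

```text
time_s: 15.23
eef_pos: [525.1, -128.1, 184.2]
ee_rot: [0.0, 0.096, 0.995, 0.0]
force: [-0.2, -0.0, 0.3]
grip_width: 0.5
grip_force: 0.0
```

Emit:
send_rows(
  targets=[
    {"offset":[0,0,0],"spin":0},
    {"offset":[0,0,0],"spin":0},
    {"offset":[0,0,0],"spin":0},
    {"offset":[0,0,0],"spin":0},
    {"offset":[0,0,0],"spin":0},
    {"offset":[0,0,0],"spin":0},
  ],
  grip=0,
)

```text
time_s: 15.73
eef_pos: [525.2, -129.1, 184.9]
ee_rot: [0.001, 0.096, 0.995, -0.001]
force: [-1.1, -5.0, 2.6]
grip_width: 0.156
grip_force: 33.1
```

```bash
python3 dial.py d7
```

```text
15.73 [ 525.2 -129.1  184.9] [-1.1 -5.   2.6] 0.156 READ [  26.52 1384.  ]
```

Emit:
send_rows(
  targets=[
    {"offset":[0.66,-0.14,0.18],"spin":0},
    {"offset":[1.33,-0.27,0.28],"spin":0},
    {"offset":[1.33,-0.27,0.28],"spin":0},
    {"offset":[1.33,-0.27,0.28],"spin":0},
  ],
)

```text
time_s: 16.12
eef_pos: [537.6, -131.7, 186.8]
ee_rot: [-0.001, 0.096, 0.995, -0.001]
force: [-3.8, -5.3, -0.2]
grip_width: 0.153
grip_force: 32.7
```

```bash
python3 dial.py d8
```

```text
16.12 [ 537.6 -131.7  186.8] [-3.8 -5.3 -0.2] 0.153 READ [  27.1 1332. ]
```

Emit:
send_rows(
  targets=[
    {"offset":[0.67,-0.14,0],"spin":0},
    {"offset":[1.35,-0.27,-0.09],"spin":0},
    {"offset":[1.35,-0.27,-0.09],"spin":0},
    {"offset":[1.35,-0.27,-0.09],"spin":0},
  ],
)

```text
time_s: 16.5
eef_pos: [551.2, -134.4, 185.8]
ee_rot: [-0.001, 0.096, 0.995, -0.001]
force: [-1.9, -5.2, -1.3]
grip_width: 0.155
grip_force: 32.8
```

```bash
python3 dial.py d9
```

```text
16.5 [ 551.2 -134.4  185.8] [-1.9 -5.2 -1.3] 0.155 READ [  27.33 1351.  ]
```

Emit:
send_rows(
  targets=[
    {"offset":[0.65,-0.13,-0.18],"spin":0},
    {"offset":[1.28,-0.26,-0.44],"spin":0},
    {"offset":[1.28,-0.26,-0.44],"spin":0},
    {"offset":[1.28,-0.26,-0.44],"spin":0},
  ],
)

```text
time_s: 16.88
eef_pos: [564.3, -137.0, 181.6]
ee_rot: [-0.0, 0.096, 0.995, -0.001]
force: [-2.0, -5.1, 0.2]
grip_width: 0.15
grip_force: 33.4
```

```bash
python3 dial.py d10
```

```text
16.88 [ 564.3 -137.   181.6] [-2.  -5.1  0.2] 0.15 READ [  26.87 1401.  ]
```

Emit:
send_rows(
  targets=[
    {"offset":[0.58,-0.12,-0.35],"spin":0},
    {"offset":[1.14,-0.23,-0.76],"spin":0},
    {"offset":[1.14,-0.23,-0.76],"spin":0},
    {"offset":[1.14,-0.23,-0.76],"spin":0},
  ],
)

```text
time_s: 17.27
eef_pos: [576.0, -139.4, 174.3]
ee_rot: [0.001, 0.096, 0.995, -0.001]
force: [-0.4, -5.7, 1.1]
grip_width: 0.159
grip_force: 34.6
```

```bash
python3 dial.py d11
```

```text
17.27 [ 576.  -139.4  174.3] [-0.4 -5.7  1.1] 0.159 READ [  25.95 1370.  ]
```

Emit:
send_rows(
  targets=[
    {"offset":[-0.6,0.12,0.4],"spin":0},
    {"offset":[-1.17,0.24,0.74],"spin":0},
    {"offset":[-1.8,0.36,1.0],"spin":0},
    {"offset":[-2.5,0.5,1.16],"spin":0},
    {"offset":[-3.84,0.77,1.25],"spin":0},
    {"offset":[-5.08,1.03,1.03],"spin":0},
    {"offset":[-5.08,1.03,1.03],"spin":0},
    {"offset":[-5.08,1.03,1.03],"spin":0},
  ],
)

```text
time_s: 17.98
eef_pos: [525.0, -129.1, 185.2]
ee_rot: [0.001, 0.096, 0.995, -0.001]
force: [-4.1, -6.2, 4.8]
grip_width: 0.158
grip_force: 32.9
```

```bash
python3 dial.py d12
```

```text
17.98 [ 525.  -129.1  185.2] [-4.1 -6.2  4.8] 0.158 READ [  26.51 1386.  ]
```

Emit:
send_rows(
  targets=[
    {"offset":[0.7,-0.14,0.16],"spin":0},
    {"offset":[1.4,-0.28,0.24],"spin":0},
    {"offset":[2.3,-0.47,0.22],"spin":0},
    {"offset":[2.3,-0.47,0.22],"spin":0},
    {"offset":[2.3,-0.47,0.22],"spin":0},
  ],
)

```text
time_s: 18.45
eef_pos: [547.9, -133.7, 186.4]
ee_rot: [-0.0, 0.096, 0.995, -0.001]
force: [-1.1, -6.4, 0.3]
grip_width: 0.157
grip_force: 32.8
```

```bash
python3 dial.py d13
```

```text
18.45 [ 547.9 -133.7  186.4] [-1.1 -6.4  0.3] 0.157 READ [  27.35 1364.  ]
```

Emit:
send_rows(
  targets=[
    {"offset":[0,0,0],"spin":0},
    {"offset":[0,0,0],"spin":0},
    {"offset":[0,0,0],"spin":0},
    {"offset":[0,0,3],"spin":0},
    {"offset":[0,0,6.5],"spin":0},
    {"offset":[0,0,10],"spin":0},
    {"offset":[0,0,13.4],"spin":0},
    {"offset":[-1,3,13.6],"spin":0},
  ],
  grip=0.5,
)

```text
time_s: 19.17
eef_pos: [540.0, -106.0, 328.2]
ee_rot: [0.005, 0.098, 0.995, -0.002]
force: [1.7, 0.0, 0.3]
grip_width: 0.498
grip_force: 0.0
```

Emit:
send_rows(
  targets=[
    {"offset":[-1,4,0],"spin":0},
    {"offset":[-2,8,0],"spin":0},
    {"offset":[-3,11,0],"spin":0},
    {"offset":[-3.5,14,0],"spin":0},
    {"offset":[-4.3,16.5,0],"spin":0},
    {"offset":[-4.3,16.5,0],"spin":0},
    {"offset":[-4.3,16.5,0],"spin":0},
  ],
  grip=0,
)

```text
time_s: 19.75
eef_pos: [494.7, 63.3, 322.5]
ee_rot: [0.0, 0.095, 0.996, 0.0]
force: [-0.2, -0.8, 0.2]
grip_width: -0.008
grip_force: 0.0
```

```bash
python3 dial.py d14; python3 look.py x7 wrist
```

```text
19.75 [494.7  63.3 322.5] [-0.2 -0.8  0.2] -0.008 READ [  27.34 1355.  ]
19.8 [494.98260985  62.33271714 322.29799624] [ 2.72226434e-04  9.52712785e-02  9.95451309e-01 -3.82030606e-05] [ 0.57465996 -0.17701843 -0.81785184]
1088 red [488.6  63.5 286.3] [477.  53. 275.] [504.  72. 291.] dir [ 0.943 -0.159 -0.292]
```

View pics/wristx7.png

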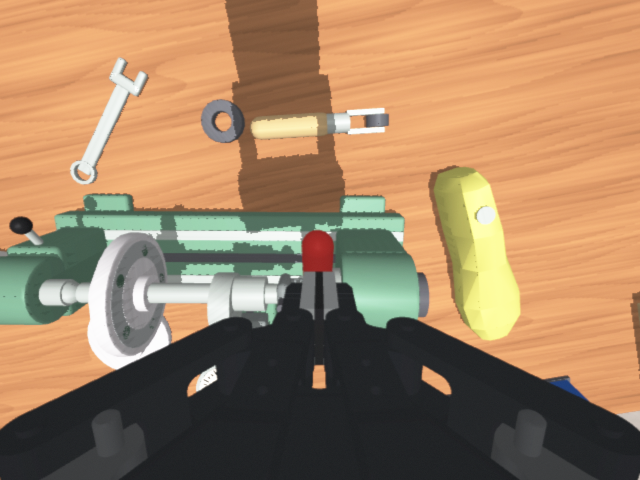

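The shut fingers are centred over the red handle at (317,250), and the dial still reads 27.34. Now I push down.

Emit:
send_rows(
  targets=[
    {"offset":[0,-0.05,-2],"spin":0},
    {"offset":[0,-0.05,-3.5],"spin":0},
    {"offset":[0,-0.05,-4.5],"spin":0},
    {"offset":[0,-0.05,-5.5],"spin":0},
    {"offset":[0,-0.05,-6.5],"spin":0},
    {"offset":[0,-0.05,-7.5],"spin":0},
    {"offset":[0,-0.05,-8.5],"spin":0},
  ],
)

```text
time_s: 20.43
eef_pos: [495.1, 61.5, 236.5]
ee_rot: [0.0, 0.096, 0.995, 0.0]
force: [-1.2, 0.4, 3.0]
grip_width: 0.002
grip_force: 1.3
```

Emit:
send_rows(
  targets=[
    {"offset":[0,0,-1],"spin":0},
    {"offset":[0,0,-1.8],"spin":0},
    {"offset":[0,0,-2.4],"spin":0},
    {"offset":[0,0,-2.8],"spin":0},
    {"offset":[0,0,-2.8],"spin":0},
  ],
)

```text
time_s: 20.85
eef_pos: [494.7, 61.8, 208.3]
ee_rot: [-0.0, 0.096, 0.995, 0.0]
force: [0.7, -0.6, 0.0]
grip_width: -0.003
grip_force: 0.0
```

```bash
python3 dial.py d15
```

```text
20.85 [494.7  61.8 208.3] [ 0.7 -0.6  0. ] -0.003 READ [  27.33 1363.  ]
```

Emit:
send_rows(
  targets=[
    {"offset":[0,0,-0.2],"spin":0},
    {"offset":[0,0,-0.4],"spin":0},
    {"offset":[0,0,-0.4],"spin":0},
    {"offset":[0,0,-0.4],"spin":0},
  ],
)

```text
time_s: 21.23
eef_pos: [495.4, 61.7, 206.8]
ee_rot: [0.001, 0.096, 0.995, -0.0]
force: [-4.7, -0.7, 14.1]
grip_width: -0.002
grip_force: 6.9
```

Emit:
send_rows(
  targets=[
    {"offset":[0,0,-0.2],"spin":0},
    {"offset":[0,0,-0.3],"spin":0},
    {"offset":[0,0,-0.3],"spin":0},
    {"offset":[0,0,-0.3],"spin":0},
  ],
)

```text
time_s: 21.57
eef_pos: [495.5, 61.7, 206.5]
ee_rot: [0.002, 0.095, 0.995, -0.0]
force: [-13.4, 0.1, 35.0]
grip_width: -0.001
grip_force: 17.7
```

Emit:
send_rows(
  targets=[
    {"offset":[0,0,1.5],"spin":0},
    {"offset":[0,0,5],"spin":0},
    {"offset":[0,0,9],"spin":0},
    {"offset":[-2,2,12],"spin":0},
    {"offset":[-4,5,12],"spin":0},
    {"offset":[-6,8,12],"spin":0},
    {"offset":[-6,10,12],"spin":0},
    {"offset":[-6,10,12],"spin":0},
  ],
)

```text
time_s: 22.23
eef_pos: [434.2, 164.4, 322.6]
ee_rot: [0.001, 0.094, 0.996, 0.001]
force: [1.1, -0.2, 0.2]
grip_width: 0.002
grip_force: 0.0
```

```bash
python3 dial.py d16; python3 look.py x8 wrist top; python3 - <<'E'
import cv2
cv2.imwrite('pics/c8.png',cv2.resize(cv2.imread('pics/topx8.png')[170:320,240:440],(800,600),interpolation=cv2.INTER_CUBIC))
E
```

```text
22.23 [434.2 164.4 322.6] [ 1.1 -0.2  0.2] 0.002 READ [  27.33 1363.  ]
22.2833 [434.66794137 162.93491472 322.28305281] [5.10636077e-04 9.43700629e-02 9.95537051e-01 1.00902130e-04] [-0.45823599  0.00172942 -0.28080902]
1200 red [473.7  68.7 205.6] [416.  54. 195.] [501. 137. 372.] dir [ 0.648 -0.366 -0.668]
398 red [500.   59.6 204.5] [450.  42.   2.] [550.  83. 213.] dir [-0.981  0.194  0.001]
```

View pics/c8.png

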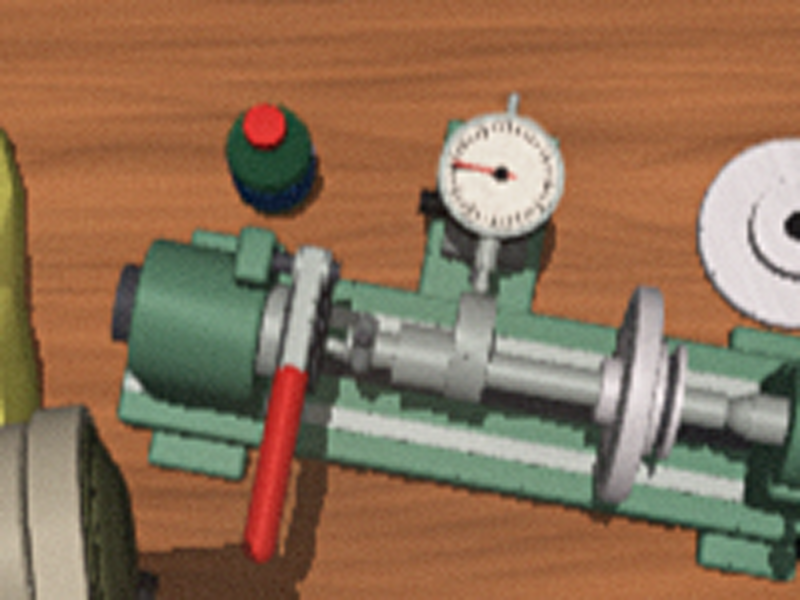

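The lever is level again, with its red handle from (290,370) to (260,555) in the crop. The needle holds at 27.33, the plunger is pushed fully in by the eccentric, and the robot is clear.

```bash
python3 -c "
from rig import ctrl; print(ctrl.finish_job())"
```

```text
the job is handed in; nothing more can be done
None
```

I lifted the brake, turned the shaft to the top of its throw (dial about 27.3 mm), pushed the brake fully down again, and handed the job in with the shaft holding there and the robot clear.

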